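# Get the penned-in seed dish onto the balance and restore the sample tray

### The job

The covered dish of brown seeds is penned in at the back of the white sample tray by three bottles: first stand all three bottles out of the way on the blue mat, then set the dish gently, not dropped, in the middle of the balance's steel pan. Afterwards put every bottle back upright on the coaster of its own cap's colour, wholly on the coaster; leave the dish of yellow seeds where it is and knock no bottle over.

Things in the scene. Friction and masses are not known exactly. Their poses are not given: they have to be found in the camera images.
- bottle_red: Loose closed opaque white plastic bottle with a red screw cap, about 0.18 kg. Body 64 mm diameter up to 78 mm, then a shoulder to the 34 mm neck at 95 mm; cap 41 mm diameter from 100 to 126 mm (the top). Grip the cap from above at any yaw. Origin: centre of the underside, z up the bottle. Starts on the red coaster.
- bottle_yellow: Loose closed brown amber-glass bottle with a yellow screw cap, about 0.18 kg. Body 64 mm diameter up to 78 mm, then a shoulder to the 34 mm neck at 95 mm; cap 41 mm diameter from 100 to 126 mm (the top). Grip the cap from above at any yaw. Origin: centre of the underside, z up the bottle. Starts on the yellow coaster.
- bottle_green: Loose closed grey plastic bottle with a green screw cap, about 0.18 kg. Body 64 mm diameter up to 78 mm, then a shoulder to the 34 mm neck at 95 mm; cap 41 mm diameter from 100 to 126 mm (the top). Grip the cap from above at any yaw. Origin: centre of the underside, z up the bottle. Starts on the green coaster.
- coaster_red: Home place of the red-capped bottle: flat red disc, 80 mm diameter, 2 mm thick, fixed to the floor of the white sample tray. Origin: centre of its underside; its top, on which the bottle stands, is 2 mm above. Each start has the three coasters in a different arrangement.
- coaster_yellow: Home place of the yellow-capped bottle: flat yellow disc, 80 mm diameter, 2 mm thick, fixed to the floor of the white sample tray. Origin: centre of its underside; its top, on which the bottle stands, is 2 mm above. Each start has the three coasters in a different arrangement.
- coaster_green: Home place of the green-capped bottle: flat green disc, 80 mm diameter, 2 mm thick, fixed to the floor of the white sample tray. Origin: centre of its underside; its top, on which the bottle stands, is 2 mm above. Each start has the three coasters in a different arrangement.
- dish_brown: Loose covered glass petri dish with DARK BROWN seeds, 60 mm diameter, 15 mm high, 0.045 kg, lid stays on. Origin: centre of its underside, z up. Starts on the tray floor (4 mm above the bench), middle of the back row: one bottle close on each side, one close in front, each about 71 mm away centre to centre. The tray's rim is 12 mm high and over 55 mm from the dish's centre.
- dish_yellow: Bystander: the same kind of dish (60 mm diameter, 15 mm high) with YELLOW seeds, at one front corner of the tray; at the other front corner stands a low round tin, 54 mm diameter, 23 mm high. Not wanted: stays where it is. Origin: centre of its underside.
- mat: Side area: blue rectangular mat fixed on the bench to the left or the right of the tray (it changes), 300 mm along its own x, 200 mm along its own y, 3 mm thick. Origin: centre of its underside; bottles stand on it at 3 mm height. Empty at the start.
- pan (a point): Centre of the top face of the round steel pan (130 mm diameter, 5 mm thick, fixed) of the white balance on the side of the tray away from the mat. The pan top is 73 mm above the bench and is its highest part. The balance is 270 mm along this frame's x, 190 mm along y; the pan is 45 mm towards +x from its middle, the display at its -x end. z up.
There are look-alikes about, which are no part of the job. What is shaped like the bottle_green but pink is not meant.

How it is judged:
By the outcome, as a careful person would: the job done as asked, in the order asked, and still so for the second after the job is handed in, with the robot touching nothing.
It also fails if it takes over 128 s, if anything falls off the work surface, if the arm or the gripper's body presses on something with over 40 N, if the wrist force passes 120 N, or if a joint passes its speed limit or range.

### The arm

A 6-joint arm with a two-finger parallel gripper is mounted at the origin on the work surface. World frame = base frame: x ahead of the robot, y to its left, z up, the work surface at z = 0. Lengths are in m, angles in rad, forces in N, time in s.
With the tool pointing down it reaches from about 0.35 to 0.975 m from the base axis. Payload 4.9 kg.
Tool frame: the origin (TCP) lies at the very end of the fingers, on their centre line; the grasp point (between the pads) lies 19 mm behind it (ctrl.grasp_offset is the distance from the TCP to the grasp point, in m); z points along the fingers, y is the line along which they close (so a half turn about z gives the same grasp; the last joint's range is limited). The gripper opens to 85 mm and grips with 20 to 120 N. Pads are 22 mm wide; open, the fingers measure 114 mm over their backs; the gripper's body (76 mm by 85 mm) begins 54 mm behind the grasp point. The pads swing forward as they close: fully open they stand 13 mm farther back than shut.
Start: joints at [-1.459, 0.053, 1.613, -0, 1.476, -0.119], TCP at [0.143, -0.608, 0.231] pointing down, gripper open.
Joint ranges: [-3.01, 3.01], [-1.01, 2.22], [0.06, 2.58], [-1.02, 4.17], [0.09, 2.62], [-3.14, 3.14]. Speed limits (rad/s): [2.57, 2.57, 3.14, 3.14, 3.14, 3.14].

### API

Orientations are given as a rotation vector (axis times angle).
In Python, from station import ctrl, optics gives the robot as it stands.
- The arm moves only by the shell command python3 -m handwheel 'ROWS' [OPENING] [FORCE]. ROWS is JSON, a list of rows, each an object of numbers: "tx", "ty", "tz": the shift along the tool's x, y, z in mm; "roll": the turn about the tool's z in rad. A call has 1 to 12 rows; each row shifts and turns the commanded pose from where the row before left it, along the tool's axes as they then stand; what a row does not reach is not made up. A row lasts 1/12 s, in which the tool goes at most 41.7 mm and 7.16 degrees, less where a joint would pass 70% of its speed; a pose out of reach is approached as far as the arm can. A call with a gripper value outside its range is refused whole. OPENING is the finger opening in mm, from 0 to 85.4, set as the call begins (- or left out, the last holds). The fingers move at their own pace and stop on an object; FORCE is the grip in N (left out, the last holds). Time passes only in rows, so rows that do not move let the fingers close. It gives the time, the measured TCP pose, the force, the opening and the grip force at its end, in the units of the state.
- ctrl.get_obs(): the state, without advancing time (a new reading comes with each control period).
- optics.get_image(name): name is "scene" or "top"; returns (picture, depth): 420x560x3 uint8, red, green, blue; 420x560 float32, m along the optical axis (not along the pixel's ray), 0 where there is no reading.
- optics.camera_params(name): a dict with "mtx" (3x3 intrinsics, pixels), "k1" (the pictures are not rectified: a ray, as slopes to the right and down, at radius r is drawn at 1 + k1 r^2 times it, then the intrinsics apply), "extrinsics" (4x4, takes a point from camera to world coordinates). Camera axes: x right, y down, z forward; pixel columns grow to the right and rows downward; lengths in m; the calibration is good to about 2 mm. A picture is of the moment at which its call begins. camera_params takes no time and is no camera call.
- ctrl.finish_job(): hands the job in; it is judged then, once.
The state is a dict: "t": time; "q": joint angles; "dq": joint speeds; "effort": joint torques, N m; "tool_pos": TCP position; "tool_rot": TCP orientation; "contact_force": force on the tool from outside, world axes, zero at the start; "wrist_torque": the same for the moment, N m; "opening": finger opening in m; "grip_force": force on a finger pad.
Only numpy, scipy, OpenCV 4.12 (cv2) and the standard library are available. Lean on these libraries where they do the work, as an engineer would, in place of code of your own. Each camera call takes 0.05 s, during which the arm holds its last target. There are 200 camera calls.

## Working session

There is one attempt and no reset: what is moved stays moved. The work goes in short steps, Python scripts to look and compute and a shell command to move; the robot and the scene stay as the last step left them, time stands still between calls to the robot, and variables do not carry over. Pictures are saved under pics/ and viewed, at most 14 in all, crops included, and the job is handed in when it is done.

```bash
ls; mkdir -p pics; cat > h.py <<'E'
import cv2,numpy as np,os
from station import ctrl,optics
def grab(n,tag):
    im,d=optics.get_image(n); cv2.imwrite(f'pics/{tag}.png',im[:,:,::-1]); np.save(f'pics/{tag}_d.npy',d); return im,d
def ray(n,u,v):
    p=optics.camera_params(n);K=np.array(p['mtx']);k=p['k1'];E=np.array(p['extrinsics'])
    xd=np.array([(u-K[0,2])/K[0,0],(v-K[1,2])/K[1,1]]);x=xd.copy()
    for _ in range(30): x=xd/(1+k*(x@x))
    return E[:3,3],E[:3,:3]@np.array([x[0],x[1],1]),
def onplane(n,u,v,z):
    o,r=ray(n,u,v); return (o+r*(z-o[2])/r[2])
def bydepth(n,u,v,d):
    o,r=ray(n,u,v); return o+r*d
E
python3 - <<'E'
from h import *
for n in('top','scene'):
    grab(n,n+'0'); p=optics.camera_params(n); print(n,np.round(p['extrinsics'],3).tolist(),np.round(p['mtx'],1).tolist(),p['k1'])
o=ctrl.get_obs();print(o)
E
```

```text
pics
top [[-0.017, -0.991, 0.135, 0.404], [-1.0, 0.014, -0.02, 0.003], [0.018, -0.135, -0.991, 0.866], [0.0, 0.0, 0.0, 1.0]] [[411.4, 0.0, 276.2], [0.0, 411.4, 214.8], [0.0, 0.0, 1.0]] 0.04303578876603612
scene [[0.825, 0.39, -0.409, 0.939], [0.566, -0.574, 0.592, -0.637], [-0.004, -0.72, -0.694, 0.81], [0.0, 0.0, 0.0, 1.0]] [[402.4, 0.0, 284.9], [0.0, 402.4, 210.4], [0.0, 0.0, 1.0]] 0.0028698626745394225
{'t': 0.1, 'q': array([-1.45897021e+00,  5.32792242e-02,  1.61415999e+00, -1.69974964e-05,
        1.47602130e+00, -1.19018188e-01]), 'dq': array([-0.00094374,  0.00071516, -0.00198301,  0.00055449,  0.00056189,
        0.00045747]), 'effort': array([ 3.78733539e-04, -3.94903994e+01, -3.71364462e+01, -1.28760385e-04,
        3.90206536e-03,  6.89695000e-06]), 'tool_pos': array([ 0.1429202 , -0.60785289,  0.2301912 ]), 'tool_rot': array([-3.11883352e+00, -3.61592199e-01,  1.60168493e-05]), 'contact_force': array([-0.29997842, -0.3574295 , -0.40821949]), 'wrist_torque': array([-0.03745792, -0.03359906, -0.03694735]), 'grip_force': 0.0, 'opening': 0.0854684972853143}
```

View pics/top0.png

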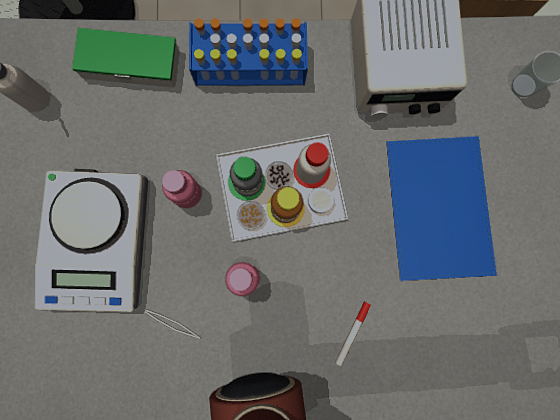

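View pics/scene0.png

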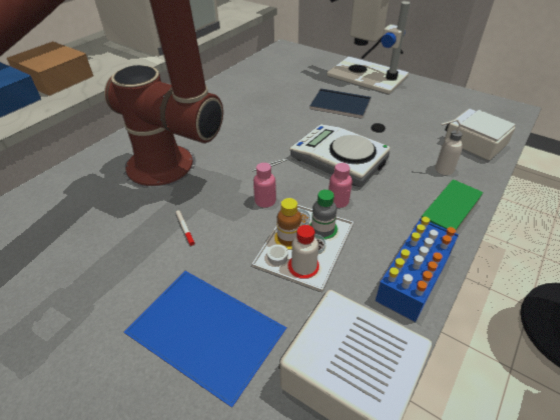

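The top view shows the tray with the red cap at (316,154), green (245,168), yellow (288,200), brown dish (278,175), yellow dish (251,215), tin (321,200), mat around (440,208) and pan (86,214). Pink bottles stand at (180,188) and (241,279). Next I measure these.

```bash
cat >> h.py <<'E'
def blob(im,seed,lo,hi,R=25,n=1):
    hsv=cv2.cvtColor(im,cv2.COLOR_RGB2HSV); m=cv2.inRange(hsv,lo,hi)
    if lo[0]<=2: m|=cv2.inRange(hsv,(170,lo[1],lo[2]),(180,hi[1],hi[2]))
    w=np.zeros_like(m); cv2.circle(w,seed,R,255,-1); m&=w
    cs,_=cv2.findContours(m,cv2.RETR_EXTERNAL,cv2.CHAIN_APPROX_NONE)
    return max(cs,key=cv2.contourArea)
E
python3 - <<'E'
from h import *
im=cv2.imread('pics/top0.png')[:,:,::-1].copy(); d=np.load('pics/top0_d.npy')
for nm,s in dict(red=(316,152),green=(245,166),yellow=(289,198),pink1=(175,182),pink2=(240,278)).items():
    print(nm,[np.round(bydepth('top',u,v,d[v,u]),3).tolist() for u in(s[0]-4,s[0],s[0]+4) for v in (s[1]-4,s[1]+4)])
# cap tops: pixels with depth-derived z>0.125
U,V=np.meshgrid(np.arange(560),np.arange(420))
p=optics.camera_params('top');K=p['mtx'];E=np.array(p['extrinsics'])
pts=cv2.undistortPoints(np.stack([U,V],-1).reshape(-1,1,2).astype(np.float32),np.array(K),np.array([p['k1'],0,0,0,0.])).reshape(420,560,2)
P=np.concatenate([pts,np.ones((420,560,1))],-1)*d[...,None]@E[:3,:3].T+E[:3,3]
def cen(nm,s,R,zlo,zhi):
    m=((P[...,2]>zlo)&(P[...,2]<zhi)&(np.hypot(U-s[0],V-s[1])<R)).astype(np.uint8)
    q=np.argwhere(m)[:,::-1].astype(np.float32)
    (c,r)=cv2.minEnclosingCircle(q); z=np.median(P[...,2][m>0]); a=onplane('top',*c,z); b=onplane('top',c[0]+r,c[1],z)
    print(nm,c,r,len(q),'z',z,a.round(4),'rad',np.linalg.norm(b-a).round(4),'mean',P[m>0].mean(0).round(4))
for nm,s in dict(red=(316,153),green=(245,168),yellow=(289,200),p1=(176,184),p2=(240,279)).items(): cen(nm,s,18,.122,.145)
cen('pan',(86,214),45,.065,.085); cen('dish',(279,176),14,.012,.025); cen('dishy',(251,215),16,.012,.025);cen('tin',(321,200),16,.02,.035)
hsv=cv2.cvtColor(im,cv2.COLOR_RGB2HSV)
m=cv2.inRange(hsv,(100,120,60),(125,255,255)); m[:, :380]=0; m[:130]=0; m[290:]=0
r=cv2.minAreaRect(max(cv2.findContours(m,0,2)[0],key=cv2.contourArea)); print('mat',r,[onplane('top',*c,.003).round(3).tolist() for c in cv2.boxPoints(r)])
cr=cv2.resize(im[125:250,205:355],None,fx=5,fy=4.8,interpolation=cv2.INTER_CUBIC); cv2.imwrite('pics/crop.png',cr[:,:,::-1])
E
```

```text
red [[0.627, -0.079, 0.132], [0.612, -0.079, 0.132], [0.627, -0.086, 0.132], [0.612, -0.086, 0.131], [0.627, -0.094, 0.131], [0.612, -0.093, 0.132]]
green [[0.602, 0.052, 0.132], [0.587, 0.052, 0.132], [0.602, 0.044, 0.132], [0.587, 0.044, 0.131], [0.602, 0.037, 0.132], [0.587, 0.037, 0.133]]
yellow [[0.542, -0.028, 0.133], [0.527, -0.027, 0.133], [0.541, -0.035, 0.133], [0.527, -0.035, 0.131], [0.542, -0.042, 0.131], [0.527, -0.042, 0.131]]
pink1 [[0.576, 0.18, 0.123], [0.56, 0.179, 0.128], [0.575, 0.172, 0.126], [0.56, 0.172, 0.126], [0.575, 0.165, 0.126], [0.56, 0.165, 0.127]]
pink2 [[0.4, 0.062, 0.129], [0.386, 0.062, 0.127], [0.4, 0.055, 0.127], [0.386, 0.055, 0.128], [0.399, 0.048, 0.125], [0.385, 0.048, 0.126]]
red (317.0, 153.0) 11.401854515075684 397 z 0.13166475538237632 [ 0.6176 -0.0881  0.1317] rad 0.021 mean [ 0.6179 -0.0882  0.1314]
green (244.43670654296875, 167.417724609375) 11.524344444274902 401 z 0.1319129186999306 [0.592  0.0454 0.1319] rad 0.021 mean [0.5927 0.0454 0.1315]
yellow (287.7727355957031, 197.9545440673828) 11.507372856140137 404 z 0.1320921509273591 [
[... 434 characters left out ...]
8  0.3463 0.0732] rad 0.0717 mean [0.5176 0.3515 0.0732]
dish (279.0, 175.5) 13.756916999816895 554 z 0.018995108958993978 [ 0.6026 -0.0206  0.019 ] rad 0.029 mean [ 0.6037 -0.0203  0.019 ]
dishy (250.63438415527344, 214.32608032226562) 14.52018928527832 661 z 0.019188745436636845 [0.521  0.0397 0.0192] rad 0.0301 mean [0.5211 0.0396 0.0191]
tin (320.8043518066406, 199.19564819335938) 12.897289276123047 521 z 0.027137188581722982 [ 0.5494 -0.1061  0.0271] rad 0.0267 mean [ 0.5493 -0.1061  0.0271]
mat ((441.0049743652344, 208.04949951171875), (143.9818878173828, 96.3196029663086), 84.2894058227539) [[0.679, -0.255, 0.003], [0.697, -0.463, 0.003], [0.39, -0.466, 0.003], [0.372, -0.268, 0.003]]
```

View pics/crop.png

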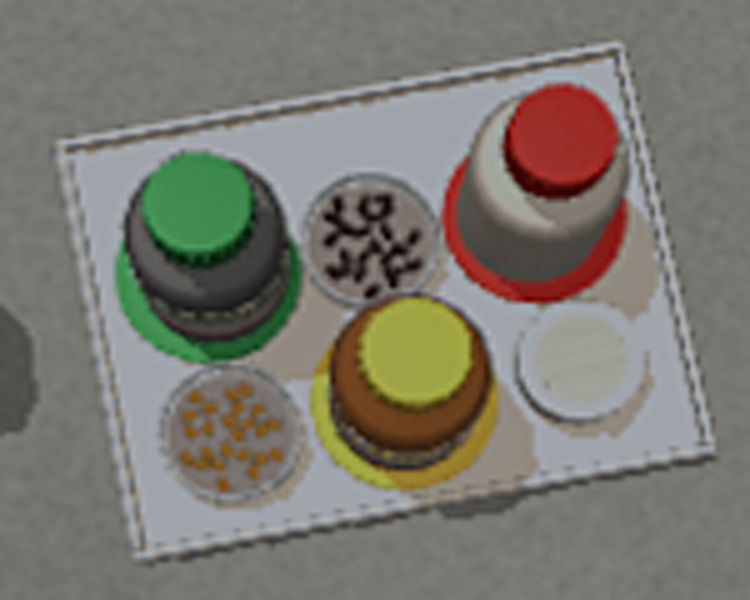

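The crop confirms the layout: the bottles are centred on their coasters, with red back right, green back left, yellow front and the brown dish between them. Heights and sizes fit: caps 0.132 m, dish 0.019 m, spacing about 69 mm. I start moving.

```bash
python3 -m handwheel '[{"roll":0.1155},{"roll":0.1155},{"tx":26.4,"ty":-28.9},{"tx":26.4,"ty":-28.9},{"tx":26.4,"ty":-28.9},{"tx":26.4,"ty":-28.9},{"tx":26.4,"ty":-28.9},{"tx":26.4,"ty":-28.9},{"tx":26.4,"ty":-28.9},{"tx":26.4,"ty":-28.9},{"tx":26.4,"ty":-28.9},{"tx":26.4,"ty":-28.9}]' 85; python3 - <<'E'
from h import *
from scipy.spatial.transform import Rotation as R
o=ctrl.get_obs(); print(R.from_rotvec(o['tool_rot']).as_matrix().round(3), ctrl.grasp_offset, o['tool_pos'])
# pan
im=cv2.imread('pics/top0.png'); d=np.load('pics/top0_d.npy')
p=optics.camera_params('top');E=np.array(p['extrinsics']);U,V=np.meshgrid(np.arange(560),np.arange(420))
pts=cv2.undistortPoints(np.stack([U,V],-1).reshape(-1,1,2).astype(np.float32),np.array(p['mtx']),np.array([p['k1'],0,0,0,0.])).reshape(420,560,2)
P=np.concatenate([pts,np.ones((420,560,1))],-1)*d[...,None]@E[:3,:3].T+E[:3,3]
m=((P[...,2]>.0705)&(P[...,2]<.085)&(U<140)&(V>165)&(V<265)).astype(np.uint8)*255
m=cv2.morphologyEx(m,cv2.MORPH_OPEN,np.ones((5,5)))
c=max(cv2.findContours(m,0,2)[0],key=cv2.contourArea); e=cv2.fitEllipse(c); print(e, onplane('top',*e[0],.073), P[m>0].mean(0), len(c))
print([onplane('top',*q,.073).round(4).tolist() for q in [(e[0][0]-e[1][0]/2,e[0][1]),(e[0][0]+e[1][0]/2,e[0][1])]])
E
```

```text
[[ 0.973  0.229 -0.   ]
 [ 0.229 -0.973  0.002]
 [ 0.    -0.002 -1.   ]] 0.0187 [ 0.1429202  -0.60785289  0.2301912 ]
((85.12411499023438, 214.1393585205078), (63.029998779296875, 67.02597045898438), 53.68620681762695) [0.51841181 0.35305805 0.073     ] [0.51794002 0.35284948 0.07328957] 111
[[0.5192, 0.4114, 0.073], [0.5176, 0.294, 0.073]]$[0]: bad value
```

```bash
python3 -m handwheel '[{"tx":0,"ty":0,"tz":0,"roll":0.1155},{"tx":0,"ty":0,"tz":0,"roll":0.1155},{"tx":26.4,"ty":-28.9,"tz":0,"roll":0}]' 85; python3 -m handwheel --help
```

```text
t: 0.35
tool_pos: [0.1663, -0.5819, 0.2303]
tool_rot: [3.141, -0.015, -0.003]
contact_force: [0.5, 0.2, -0.7]
opening: 0.0849
grip_force: 0.0invalid input: not JSON, or not a number
```

```bash
python3 -m handwheel '[{"tx":26.4,"ty":-28.9,"tz":0,"roll":0},{"tx":26.4,"ty":-28.9,"tz":0,"roll":0},{"tx":26.4,"ty":-28.9,"tz":0,"roll":0},{"tx":26.4,"ty":-28.9,"tz":0,"roll":0},{"tx":26.4,"ty":-28.9,"tz":0,"roll":0},{"tx":26.4,"ty":-28.9,"tz":0,"roll":0},{"tx":26.4,"ty":-28.9,"tz":0,"roll":0},{"tx":26.4,"ty":-28.9,"tz":0,"roll":0},{"tx":26.4,"ty":-28.9,"tz":0,"roll":0},{"tx":26.4,"ty":-28.9,"tz":0,"roll":0},{"tx":26.4,"ty":-28.9,"tz":0,"roll":0},{"tx":26.4,"ty":-28.9,"tz":0,"roll":0}]'; python3 -m handwheel '[{"tx":26.4,"ty":-28.9,"tz":0,"roll":0},{"tx":26.4,"ty":-28.9,"tz":0,"roll":0},{"tx":26.4,"ty":-28.9,"tz":0,"roll":0},{"tx":26.4,"ty":-28.9,"tz":0,"roll":0},{"tx":26.0,"ty":-28.9,"tz":0,"roll":0},{"tx":0,"ty":0,"tz":0,"roll":0},{"tx":0,"ty":0,"tz":0,"roll":0}]'
```

```text
t: 1.35
tool_pos: [0.487, -0.2309, 0.2309]
tool_rot: [-3.141, 0.0, 0.001]
contact_force: [0.2, -0.8, 0.1]
opening: 0.085
grip_force: 0.0
t: 1.93
tool_pos: [0.6183, -0.0865, 0.2303]
tool_rot: [-3.141, -0.005, 0.003]
contact_force: [-0.4, -0.3, 0.3]
opening: 0.0852
grip_force: 0.0
```

```bash
python3 -m handwheel '[{"tx":0,"ty":1,"tz":30,"roll":0},{"tx":0,"ty":0,"tz":35,"roll":0},{"tx":0,"ty":0,"tz":35,"roll":0},{"tx":0,"ty":0,"tz":21,"roll":0},{"tx":0,"ty":0,"tz":10,"roll":0},{"tx":0,"ty":0,"tz":0,"roll":0},{"tx":0,"ty":0,"tz":0,"roll":0}]'; python3 -m handwheel '[{"tx":0,"ty":0,"tz":0,"roll":0},{"tx":0,"ty":0,"tz":0,"roll":0},{"tx":0,"ty":0,"tz":0,"roll":0},{"tx":0,"ty":0,"tz":0,"roll":0},{"tx":0,"ty":0,"tz":0,"roll":0},{"tx":0,"ty":0,"tz":0,"roll":0},{"tx":0,"ty":0,"tz":0,"roll":0},{"tx":0,"ty":0,"tz":0,"roll":0}]' 30 40
```

```text
t: 2.52
tool_pos: [0.6178, -0.0901, 0.1009]
tool_rot: [3.141, -0.002, 0.0]
contact_force: [0.8, 0.1, 1.1]
opening: 0.0848
grip_force: 0.0
t: 3.18
tool_pos: [0.619, -0.0894, 0.1021]
tool_rot: [3.141, -0.0, 0.004]
contact_force: [-0.1, 1.6, 6.1]
opening: 0.0392
grip_force: 40.1
```

```bash
python3 -m handwheel '[{"tx":0,"ty":0,"tz":-15,"roll":0},{"tx":0,"ty":0,"tz":-30,"roll":0},{"tx":0,"ty":0,"tz":-35,"roll":0},{"tx":0,"ty":0,"tz":-20,"roll":0},{"tx":0,"ty":0,"tz":0,"roll":0}]'; python3 -m handwheel '[{"tx":0,"ty":12,"tz":0,"roll":0},{"tx":2,"ty":24,"tz":0,"roll":0},{"tx":2,"ty":34,"tz":0,"roll":0},{"tx":2,"ty":36,"tz":0,"roll":0},{"tx":2,"ty":36,"tz":0,"roll":0},{"tx":2,"ty":36,"tz":0,"roll":0},{"tx":2,"ty":36,"tz":0,"roll":0},{"tx":0,"ty":30,"tz":0,"roll":0},{"tx":0,"ty":18,"tz":0,"roll":0},{"tx":0,"ty":9,"tz":0,"roll":0},{"tx":0,"ty":0,"tz":0,"roll":0}]'
```

```text
t: 3.6
tool_pos: [0.6207, -0.09, 0.2066]
tool_rot: [3.139, -0.0, 0.015]
contact_force: [1.4, -0.3, -0.9]
opening: 0.0397
grip_force: 40.8
t: 4.52
tool_pos: [0.6286, -0.3616, 0.1978]
tool_rot: [-3.14, 0.004, 0.005]
contact_force: [-0.3, 0.3, -1.2]
opening: 0.0395
grip_force: 40.9
```

```bash
python3 -m handwheel '[{"tx":0,"ty":0,"tz":15,"roll":0},{"tx":0,"ty":0,"tz":30,"roll":0},{"tx":0,"ty":0,"tz":30,"roll":0},{"tx":0,"ty":0,"tz":15,"roll":0},{"tx":0,"ty":0,"tz":8,"roll":0},{"tx":0,"ty":0,"tz":3,"roll":0},{"tx":0,"ty":0,"tz":1,"roll":0},{"tx":0,"ty":0,"tz":0,"roll":0},{"tx":0,"ty":0,"tz":0,"roll":0}]'
```

```text
t: 5.27
tool_pos: [0.6302, -0.3603, 0.0989]
tool_rot: [3.141, 0.0, 0.001]
contact_force: [1.1, -0.3, -2.2]
opening: 0.0394
grip_force: 40.9
```

```bash
python3 - <<'E'
from h import *
grab('scene','s1')
E
```

```text
(no output)
```

View pics/s1.png

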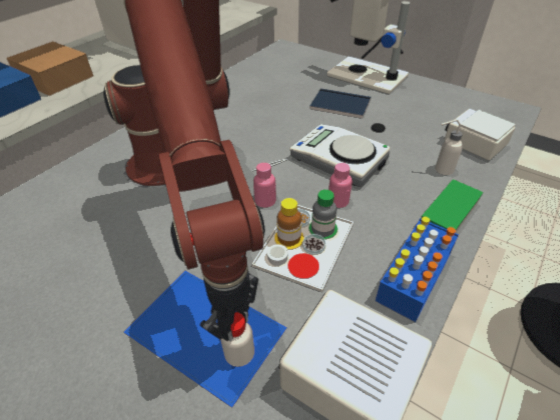

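The scene view shows the red bottle upright at (238,340), about at mat level, and the red coaster free at (304,266). I'll ease down, release, rise and go on to yellow.

```bash
python3 -m handwheel '[{"tx":0,"ty":0,"tz":1,"roll":0},{"tx":0,"ty":0,"tz":0,"roll":0},{"tx":0,"ty":0,"tz":0,"roll":0}]'; python3 -m handwheel '[{"tx":0,"ty":0,"tz":0.5,"roll":0},{"tx":0,"ty":0,"tz":0,"roll":0},{"tx":0,"ty":0,"tz":0,"roll":0}]'
```

```text
t: 5.57
tool_pos: [0.6304, -0.3604, 0.0989]
tool_rot: [3.141, -0.0, 0.002]
contact_force: [-2.2, 2.8, 5.7]
opening: 0.0396
grip_force: 41.4
t: 5.82
tool_pos: [0.6305, -0.3604, 0.0989]
tool_rot: [3.141, -0.0, 0.003]
contact_force: [-2.3, 2.9, 7.2]
opening: 0.0395
grip_force: 41.7
```

```bash
python3 -m handwheel '[{"tx":0,"ty":0,"tz":0,"roll":0},{"tx":0,"ty":0,"tz":0,"roll":0},{"tx":0,"ty":0,"tz":0,"roll":0},{"tx":0,"ty":0,"tz":0,"roll":0},{"tx":0,"ty":0,"tz":0,"roll":0},{"tx":0,"ty":0,"tz":-10,"roll":0},{"tx":0,"ty":0,"tz":-30,"roll":0},{"tx":0,"ty":0,"tz":-38,"roll":0},{"tx":0,"ty":0,"tz":-22,"roll":0}]' 80; python3 -m handwheel '[{"tx":-10,"ty":-32.8,"tz":0,"roll":0},{"tx":-10,"ty":-36,"tz":0,"roll":0},{"tx":-10,"ty":-36,"tz":0,"roll":0},{"tx":-10,"ty":-36,"tz":0,"roll":0},{"tx":-10,"ty":-36,"tz":0,"roll":0},{"tx":-10,"ty":-36,"tz":0,"roll":0},{"tx":-10,"ty":-36,"tz":0,"roll":0},{"tx":-10,"ty":-36,"tz":0,"roll":0},{"tx":-8,"ty":-30,"tz":0,"roll":0},{"tx":-8,"ty":-13,"tz":0,"roll":0},{"tx":0,"ty":0,"tz":0,"roll":0},{"tx":0,"ty":0,"tz":0,"roll":0}]'
```

```text
t: 6.57
tool_pos: [0.6308, -0.361, 0.2016]
tool_rot: [3.139, -0.0, 0.006]
contact_force: [0.3, -0.7, 1.7]
opening: 0.0799
grip_force: 0.0
t: 7.57
tool_pos: [0.534, -0.0325, 0.1975]
tool_rot: [3.141, 0.001, 0.002]
contact_force: [0.0, 0.5, -0.5]
opening: 0.0797
grip_force: 0.0
```

```bash
python3 -m handwheel '[{"tx":0,"ty":0,"tz":20,"roll":0},{"tx":0,"ty":0,"tz":35,"roll":0},{"tx":0,"ty":0,"tz":25,"roll":0},{"tx":0,"ty":0,"tz":12,"roll":0},{"tx":0,"ty":0,"tz":4,"roll":0},{"tx":0,"ty":0,"tz":0,"roll":0},{"tx":0,"ty":0,"tz":0,"roll":0}]'; python3 -m handwheel '[{"tx":0,"ty":0,"tz":0,"roll":0},{"tx":0,"ty":0,"tz":0,"roll":0},{"tx":0,"ty":0,"tz":0,"roll":0},{"tx":0,"ty":0,"tz":0,"roll":0},{"tx":0,"ty":0,"tz":0,"roll":0},{"tx":0,"ty":0,"tz":0,"roll":0},{"tx":0,"ty":0,"tz":0,"roll":0},{"tx":0,"ty":0,"tz":0,"roll":0}]' 30 40
```

```text
t: 8.15
tool_pos: [0.5351, -0.0333, 0.1023]
tool_rot: [3.141, -0.002, 0.003]
contact_force: [0.0, -0.3, 0.9]
opening: 0.0796
grip_force: 0.0
t: 8.82
tool_pos: [0.5349, -0.0325, 0.1023]
tool_rot: [3.141, -0.0, 0.004]
contact_force: [-0.5, 1.3, 6.4]
opening: 0.0395
grip_force: 40.4
```

```bash
python3 -m handwheel '[{"tx":0,"ty":0,"tz":-15,"roll":0},{"tx":0,"ty":0,"tz":-30,"roll":0},{"tx":0,"ty":0,"tz":-35,"roll":0},{"tx":0,"ty":0,"tz":-20,"roll":0},{"tx":0,"ty":0,"tz":0,"roll":0}]'; python3 -m handwheel '[{"tx":0,"ty":15,"tz":0,"roll":0},{"tx":-1,"ty":28,"tz":0,"roll":0},{"tx":-1,"ty":38,"tz":0,"roll":0},{"tx":-1,"ty":38,"tz":0,"roll":0},{"tx":-1,"ty":38,"tz":0,"roll":0},{"tx":-1,"ty":38,"tz":0,"roll":0},{"tx":0,"ty":38,"tz":0,"roll":0},{"tx":0,"ty":38,"tz":0,"roll":0},{"tx":0,"ty":29,"tz":0,"roll":0},{"tx":0,"ty":18,"tz":0,"roll":0},{"tx":0,"ty":9,"tz":0,"roll":0},{"tx":0,"ty":0,"tz":0,"roll":0}]'; python3 -m handwheel '[{"tx":0,"ty":0,"tz":15,"roll":0},{"tx":0,"ty":0,"tz":30,"roll":0},{"tx":0,"ty":0,"tz":30,"roll":0},{"tx":0,"ty":0,"tz":15,"roll":0},{"tx":0,"ty":0,"tz":8,"roll":0},{"tx":0,"ty":0,"tz":3,"roll":0},{"tx":0,"ty":0,"tz":1,"roll":0},{"tx":0,"ty":0,"tz":0.7,"roll":0},{"tx":0,"ty":0,"tz":0,"roll":0},{"tx":0,"ty":0,"tz":0,"roll":0}]'
```

```text
t: 9.23
tool_pos: [0.5366, -0.033, 0.2064]
tool_rot: [3.14, -0.0, 0.014]
contact_force: [1.1, 0.1, -0.5]
opening: 0.0396
grip_force: 40.8
t: 10.23
tool_pos: [0.5282, -0.3601, 0.1992]
tool_rot: [-3.14, 0.003, 0.003]
contact_force: [-0.5, 0.6, -1.3]
opening: 0.0394
grip_force: 40.9
t: 11.07
tool_pos: [0.5296, -0.3594, 0.0994]
tool_rot: [3.141, 0.0, 0.003]
contact_force: [0.4, 2.9, 3.9]
opening: 0.0397
grip_force: 41.4
```

```bash
python3 -m handwheel '[{"tx":0,"ty":0,"tz":0,"roll":0},{"tx":0,"ty":0,"tz":0,"roll":0},{"tx":0,"ty":0,"tz":0,"roll":0},{"tx":0,"ty":0,"tz":0,"roll":0},{"tx":0,"ty":0,"tz":0,"roll":0},{"tx":0,"ty":0,"tz":-10,"roll":0},{"tx":0,"ty":0,"tz":-30,"roll":0},{"tx":0,"ty":0,"tz":-38,"roll":0},{"tx":0,"ty":0,"tz":-22,"roll":0}]' 80; python3 -m handwheel '[{"tx":5,"ty":-35,"tz":0,"roll":0},{"tx":6,"ty":-39,"tz":0,"roll":0},{"tx":6,"ty":-39,"tz":0,"roll":0},{"tx":6,"ty":-39,"tz":0,"roll":0},{"tx":6,"ty":-39,"tz":0,"roll":0},{"tx":6,"ty":-39,"tz":0,"roll":0},{"tx":6,"ty":-39,"tz":0,"roll":0},{"tx":6,"ty":-39,"tz":0,"roll":0},{"tx":6,"ty":-38,"tz":0,"roll":0},{"tx":5,"ty":-34,"tz":0,"roll":0},{"tx":5,"ty":-25,"tz":0,"roll":0},{"tx":0,"ty":0,"tz":0,"roll":0}]'; python3 -m handwheel '[{"tx":0,"ty":0,"tz":0,"roll":0},{"tx":0,"ty":0,"tz":0,"roll":0}]'
```

```text
t: 11.82
tool_pos: [0.5297, -0.3604, 0.2028]
tool_rot: [3.139, -0.0, 0.005]
contact_force: [1.3, 0.4, 1.4]
opening: 0.08
grip_force: 0.0
t: 12.82
tool_pos: [0.5923, 0.0498, 0.1991]
tool_rot: [-3.14, -0.008, -0.002]
contact_force: [-0.1, 0.4, -0.7]
opening: 0.0798
grip_force: 0.0
t: 12.98
tool_pos: [0.592, 0.0451, 0.1986]
tool_rot: [3.141, -0.0, 0.001]
contact_force: [-0.9, -0.8, -0.9]
opening: 0.0798
grip_force: 0.0
```

```bash
python3 -m handwheel '[{"tx":0,"ty":0,"tz":20,"roll":0},{"tx":0,"ty":0,"tz":35,"roll":0},{"tx":0,"ty":0,"tz":25,"roll":0},{"tx":0,"ty":0,"tz":12,"roll":0},{"tx":0,"ty":0,"tz":4,"roll":0},{"tx":0,"ty":0,"tz":1,"roll":0},{"tx":0,"ty":0,"tz":0,"roll":0}]'; python3 -m handwheel '[{"tx":0,"ty":0,"tz":0,"roll":0},{"tx":0,"ty":0,"tz":0,"roll":0},{"tx":0,"ty":0,"tz":0,"roll":0},{"tx":0,"ty":0,"tz":0,"roll":0},{"tx":0,"ty":0,"tz":0,"roll":0},{"tx":0,"ty":0,"tz":0,"roll":0},{"tx":0,"ty":0,"tz":0,"roll":0},{"tx":0,"ty":0,"tz":0,"roll":0}]' 30 40; python3 -m handwheel '[{"tx":0,"ty":0,"tz":-15,"roll":0},{"tx":0,"ty":0,"tz":-30,"roll":0},{"tx":0,"ty":0,"tz":-35,"roll":0},{"tx":0,"ty":0,"tz":-20,"roll":0},{"tx":0,"ty":0,"tz":0,"roll":0}]'
```

```text
t: 13.57
tool_pos: [0.5929, 0.0449, 0.1026]
tool_rot: [3.141, -0.002, 0.003]
contact_force: [0.4, -0.0, 1.3]
opening: 0.0797
grip_force: 0.0
t: 14.23
tool_pos: [0.5929, 0.0457, 0.1026]
tool_rot: [-3.142, 0.0, -0.004]
contact_force: [0.3, 1.3, 6.1]
opening: 0.0392
grip_force: 40.2
t: 14.65
tool_pos: [0.5947, 0.0454, 0.207]
tool_rot: [3.141, -0.0, 0.015]
contact_force: [1.3, 0.6, -0.7]
opening: 0.0396
grip_force: 40.7
```

```bash
python3 -m handwheel '[{"tx":-6,"ty":15,"tz":0,"roll":0},{"tx":-11,"ty":28,"tz":0,"roll":0},{"tx":-15,"ty":37,"tz":0,"roll":0},{"tx":-15,"ty":38,"tz":0,"roll":0},{"tx":-15,"ty":38,"tz":0,"roll":0},{"tx":-15,"ty":38,"tz":0,"roll":0},{"tx":-15,"ty":38,"tz":0,"roll":0},{"tx":-15,"ty":38,"tz":0,"roll":0},{"tx":-15,"ty":38,"tz":0,"roll":0},{"tx":-15,"ty":38,"tz":0,"roll":0},{"tx":-12,"ty":33,"tz":0,"roll":0},{"tx":-6,"ty":18,"tz":0,"roll":0}]'; python3 -m handwheel '[{"tx":-3,"ty":8,"tz":0,"roll":0},{"tx":0,"ty":0,"tz":0,"roll":0},{"tx":0,"ty":0,"tz":15,"roll":0},{"tx":0,"ty":0,"tz":30,"roll":0},{"tx":0,"ty":0,"tz":30,"roll":0},{"tx":0,"ty":0,"tz":15,"roll":0},{"tx":0,"ty":0,"tz":8,"roll":0},{"tx":0,"ty":0,"tz":3,"roll":0},{"tx":0,"ty":0,"tz":1,"roll":0},{"tx":0,"ty":0,"tz":0.5,"roll":0},{"tx":0,"ty":0,"tz":0,"roll":0},{"tx":0,"ty":0,"tz":0,"roll":0}]'
```

```text
t: 15.65
tool_pos: [0.4342, -0.354, 0.1987]
tool_rot: [-3.141, 0.005, 0.005]
contact_force: [-0.2, 0.1, -1.2]
opening: 0.0392
grip_force: 40.9
t: 16.65
tool_pos: [0.4345, -0.3592, 0.0994]
tool_rot: [3.141, 0.001, 0.002]
contact_force: [-0.9, 1.3, 2.7]
opening: 0.0396
grip_force: 41.1
```

Touching the mat. I release, rise and take a top view.

```bash
python3 -m handwheel '[{"tx":0,"ty":0,"tz":0.5,"roll":0},{"tx":0,"ty":0,"tz":0,"roll":0},{"tx":0,"ty":0,"tz":0,"roll":0},{"tx":0,"ty":0,"tz":0,"roll":0},{"tx":0,"ty":0,"tz":0,"roll":0},{"tx":0,"ty":0,"tz":-10,"roll":0},{"tx":0,"ty":0,"tz":-30,"roll":0},{"tx":0,"ty":0,"tz":-38,"roll":0},{"tx":0,"ty":0,"tz":-22,"roll":0},{"tx":0,"ty":0,"tz":0,"roll":0}]' 85; python3 - <<'E'
from h import *
im,d=grab('top','t2')
def circ(nm,s,lo,hi,R,z):
    c=blob(im,s,lo,hi,R); e=cv2.fitEllipse(cv2.convexHull(c)); a=onplane('top',*e[0],z)
    print(nm,np.round(e[0],1),np.round(e[1],1),a.round(4),'diam',np.round(np.array(e[1])*(.866-z)/.991/411,4))
circ('cr',(312,167),(0,120,60),(8,255,255),30,.006)
circ('cg',(247,180),(50,100,30),(85,255,255),30,.006)
circ('cy',(287,208),(20,120,60),(35,255,255),30,.006)
p=optics.camera_params('top');E=np.array(p['extrinsics']);U,V=np.meshgrid(np.arange(560),np.arange(420))
pts=cv2.undistortPoints(np.stack([U,V],-1).reshape(-1,1,2).astype(np.float32),np.array(p['mtx']),np.array([p['k1'],0,0,0,0.])).reshape(420,560,2)
P=np.concatenate([pts,np.ones((420,560,1))],-1)*d[...,None]@E[:3,:3].T+E[:3,3]
m=((P[...,2]>.013)&(P[...,2]<.026)&(np.hypot(U-279,V-176)<18)).astype(np.uint8)
q=np.argwhere(m)[:,::-1].astype(np.float32);c,r=cv2.minEnclosingCircle(q);print('dish',c,r,len(q),onplane('top',*c,.019),P[m>0].mean(0))
E
```

```text
t: 17.48
tool_pos: [0.4364, -0.3622, 0.2064]
tool_rot: [3.132, -0.0, 0.013]
contact_force: [-0.8, -0.4, 0.8]
opening: 0.0851
grip_force: 0.0
cr [311.2 169.7] [35.7 36.3] [ 0.6175 -0.0903  0.006 ] diam [0.0754 0.0766]
cg [246.1 181.9] [35.8 36.3] [0.5926 0.0492 0.006 ] diam [0.0755 0.0767]
cy [285.3 208.1] [36.3 36.7] [ 0.5351 -0.033   0.006 ] diam [0.0766 0.0775]
dish (278.7593688964844, 174.10806274414062) 14.283782005310059 638 [ 0.60563043 -0.02019553  0.019     ] [ 0.60570952 -0.02011306  0.01895204]
```

View pics/t2.png

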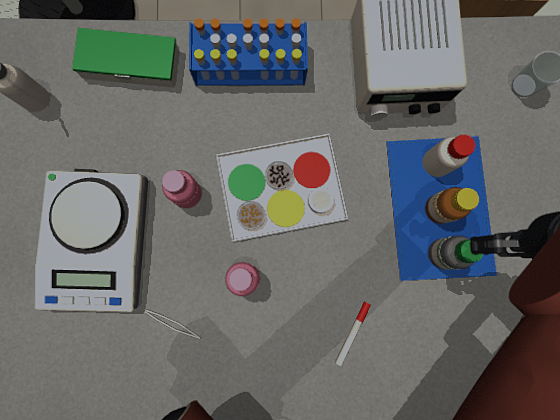

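The top view shows all three bottles standing on the mat, with caps at (460,147), (466,198) and (470,250). The brown dish is free at (279,175) and the coasters are clear. I cross-check camera against tool using the placed caps.

```bash
python3 - <<'E'
from h import *
im=cv2.imread('pics/t2.png')[:,:,::-1].copy(); d=np.load('pics/t2_d.npy')
p=optics.camera_params('top');E=np.array(p['extrinsics']);U,V=np.meshgrid(np.arange(560),np.arange(420))
pts=cv2.undistortPoints(np.stack([U,V],-1).reshape(-1,1,2).astype(np.float32),np.array(p['mtx']),np.array([p['k1'],0,0,0,0.])).reshape(420,560,2)
P=np.concatenate([pts,np.ones((420,560,1))],-1)*d[...,None]@E[:3,:3].T+E[:3,3]
for nm,s in dict(red=(462,146),yellow=(467,198),green=(470,250)).items():
    m=((P[...,2]>.122)&(P[...,2]<.135)&(np.hypot(U-s[0],V-s[1])<18)).astype(np.uint8)
    q=np.argwhere(m)[:,::-1].astype(np.float32);c,r=cv2.minEnclosingCircle(q);print(nm,c,r,len(q),onplane('top',*c,.129).round(4))
E
```

```text
red (462.8731994628906, 145.47825622558594) 12.138141632080078 416 [ 0.6285 -0.358   0.129 ]
yellow (466.5, 198.5) 12.103818893432617 422 [ 0.5292 -0.3572  0.129 ]
green (470.5, 251.5) 12.349188804626465 293 [ 0.4333 -0.3566  0.129 ]
```

```bash
python3 -m handwheel '[{"tx":10,"ty":-20,"tz":0,"roll":0},{"tx":17,"ty":-34,"tz":0,"roll":0},{"tx":18,"ty":-36,"tz":0,"roll":0},{"tx":18,"ty":-36,"tz":0,"roll":0},{"tx":18,"ty":-36,"tz":0,"roll":0},{"tx":18,"ty":-36,"tz":0,"roll":0},{"tx":18,"ty":-36,"tz":0,"roll":0},{"tx":18,"ty":-36,"tz":0,"roll":0},{"tx":18,"ty":-36,"tz":0,"roll":0},{"tx":17,"ty":-34,"tz":0,"roll":0},{"tx":0,"ty":0,"tz":0,"roll":0},{"tx":0,"ty":0,"tz":0,"roll":0}]' 85; python3 -m handwheel '[{"tx":0,"ty":0,"tz":30,"roll":0},{"tx":0,"ty":0,"tz":38,"roll":0},{"tx":0,"ty":0,"tz":38,"roll":0},{"tx":0,"ty":0,"tz":0,"roll":0},{"tx":0,"ty":0,"tz":0,"roll":0},{"tx":0,"ty":0,"tz":0,"roll":0}]'
```

```text
t: 18.53
tool_pos: [0.6036, -0.0176, 0.1966]
tool_rot: [-3.141, -0.005, 0.004]
contact_force: [-0.2, -0.3, -0.5]
opening: 0.0848
grip_force: 0.0
t: 19.03
tool_pos: [0.6046, -0.0205, 0.0938]
tool_rot: [3.141, -0.002, 0.003]
contact_force: [0.4, -1.1, 0.7]
opening: 0.085
grip_force: 0.0
```

```bash
python3 -m handwheel '[{"tx":1,"ty":0,"tz":25,"roll":0},{"tx":0,"ty":0,"tz":25,"roll":0},{"tx":0,"ty":0,"tz":18,"roll":0},{"tx":0,"ty":0,"tz":10,"roll":0},{"tx":0,"ty":0,"tz":6,"roll":0},{"tx":0,"ty":0,"tz":0,"roll":0},{"tx":0,"ty":0,"tz":0,"roll":0},{"tx":0,"ty":0,"tz":0,"roll":0}]'; python3 - <<'E'
from h import *
im,d=grab('scene','s3'); cr=cv2.resize(im[170:320,220:420],None,fx=4,fy=4); cv2.imwrite('pics/s3c.png',cr[:,:,::-1])
E
```

```text
t: 19.7
tool_pos: [0.6065, -0.0198, 0.0102]
tool_rot: [3.141, -0.0, 0.005]
contact_force: [-0.3, 0.4, -0.1]
opening: 0.0854
grip_force: 0.0
```

View pics/s3c.png

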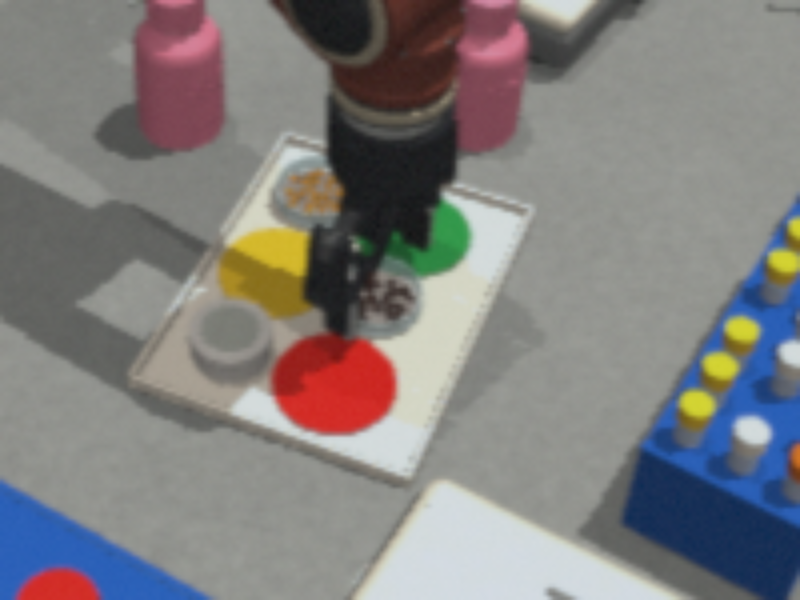

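The crop shows the fingers on both sides of the brown dish at about (385,300), with the near fingertip at (340,325). I close gently.

```bash
python3 -m handwheel '[{"tx":0,"ty":0,"tz":0,"roll":0},{"tx":0,"ty":0,"tz":0,"roll":0},{"tx":0,"ty":0,"tz":0,"roll":0},{"tx":0,"ty":0,"tz":0,"roll":0},{"tx":0,"ty":0,"tz":0,"roll":0},{"tx":0,"ty":0,"tz":0,"roll":0}]' 50 25; python3 -m handwheel '[{"tx":0,"ty":0,"tz":-5,"roll":0},{"tx":0,"ty":0,"tz":-15,"roll":0},{"tx":0,"ty":0,"tz":0,"roll":0},{"tx":0,"ty":0,"tz":0,"roll":0},{"tx":0,"ty":0,"tz":0,"roll":0}]'
```

```text
t: 20.25
tool_pos: [0.6055, -0.0196, 0.0092]
tool_rot: [3.141, -0.0, 0.002]
contact_force: [-2.1, 0.5, 5.0]
opening: 0.0583
grip_force: 26.4
t: 20.67
tool_pos: [0.6046, -0.0194, 0.0276]
tool_rot: [-3.141, 0.0, 0.001]
contact_force: [-0.2, 0.1, -0.5]
opening: 0.0582
grip_force: 27.0
```

```bash
python3 -m handwheel '[{"tx":0,"ty":0,"tz":-20,"roll":0},{"tx":0,"ty":0,"tz":-35,"roll":0},{"tx":0,"ty":0,"tz":-38,"roll":0},{"tx":0,"ty":0,"tz":-38,"roll":0},{"tx":0,"ty":0,"tz":-24,"roll":0},{"tx":0,"ty":0,"tz":-8,"roll":0}]'; python3 -m handwheel '[{"tx":-4,"ty":-15,"tz":0,"roll":0},{"tx":-7,"ty":-29,"tz":0,"roll":0},{"tx":-8,"ty":-36,"tz":0,"roll":0},{"tx":-9,"ty":-38,"tz":0,"roll":0},{"tx":-9,"ty":-38,"tz":0,"roll":0},{"tx":-9,"ty":-38,"tz":0,"roll":0},{"tx":-9,"ty":-38,"tz":0,"roll":0},{"tx":-9,"ty":-38,"tz":0,"roll":0},{"tx":-8,"ty":-36,"tz":0,"roll":0},{"tx":-7,"ty":-32,"tz":0,"roll":0},{"tx":-5,"ty":-24,"tz":0,"roll":0},{"tx":-3,"ty":-11,"tz":0,"roll":0}]'; python3 -m handwheel '[{"tx":0,"ty":0,"tz":0,"roll":0},{"tx":0,"ty":0,"tz":0,"roll":0},{"tx":0,"ty":0,"tz":0,"roll":0}]'
```

```text
t: 21.17
tool_pos: [0.6072, -0.0198, 0.1962]
tool_rot: [3.14, -0.0, 0.012]
contact_force: [1.2, 0.9, 0.8]
opening: 0.0581
grip_force: 27.1
t: 22.17
tool_pos: [0.5147, 0.3562, 0.1872]
tool_rot: [3.14, 0.005, -0.009]
contact_force: [-0.0, -0.3, -0.3]
opening: 0.0584
grip_force: 27.2
t: 22.42
tool_pos: [0.5177, 0.3522, 0.1898]
tool_rot: [3.14, -0.002, -0.003]
contact_force: [0.5, -0.2, -0.1]
opening: 0.0586
grip_force: 27.2
```

```bash
python3 -m handwheel '[{"tx":0,"ty":0,"tz":20,"roll":0},{"tx":0,"ty":0,"tz":35,"roll":0},{"tx":0,"ty":0,"tz":28,"roll":0},{"tx":0,"ty":0,"tz":14,"roll":0},{"tx":0,"ty":0,"tz":7,"roll":0},{"tx":0,"ty":0,"tz":2,"roll":0},{"tx":0,"ty":0,"tz":0,"roll":0},{"tx":0,"ty":0,"tz":0,"roll":0},{"tx":0,"ty":0,"tz":0,"roll":0}]'; python3 - <<'E'
from h import *
im,d=grab('scene','s4'); cr=cv2.resize(im[110:200,280:400],None,fx=6,fy=6); cv2.imwrite('pics/s4c.png',cr[:,:,::-1])
E
```

```text
t: 23.17
tool_pos: [0.5194, 0.3542, 0.0874]
tool_rot: [-3.14, 0.0, -0.005]
contact_force: [-0.8, 0.2, -0.0]
opening: 0.0582
grip_force: 27.2
```

View pics/s4c.png

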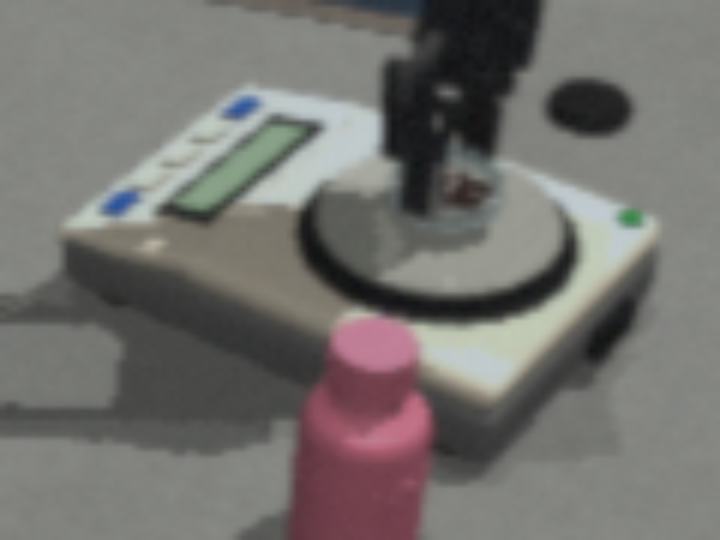

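The crop shows the dish at (455,190), just above the middle of the pan. I lower it in small steps.

```bash
python3 -m handwheel '[{"tx":-1,"ty":0,"tz":4,"roll":0},{"tx":0,"ty":1,"tz":3,"roll":0},{"tx":0,"ty":0,"tz":0,"roll":0},{"tx":0,"ty":0,"tz":0,"roll":0},{"tx":0,"ty":0,"tz":0,"roll":0}]';python3 -m handwheel '[{"tx":0,"ty":0,"tz":1,"roll":0},{"tx":0,"ty":0,"tz":0,"roll":0},{"tx":0,"ty":0,"tz":0,"roll":0}]';python3 -m handwheel '[{"tx":0,"ty":0,"tz":0.7,"roll":0},{"tx":0,"ty":0,"tz":0,"roll":0},{"tx":0,"ty":0,"tz":0,"roll":0}]'
```

```text
t: 23.63
tool_pos: [0.5171, 0.3527, 0.0783]
tool_rot: [-3.141, 0.0, -0.001]
contact_force: [-0.2, 0.5, 0.2]
opening: 0.0586
grip_force: 27.2
t: 23.88
tool_pos: [0.5172, 0.3527, 0.0783]
tool_rot: [-3.142, 0.0, -0.0]
contact_force: [-2.6, -2.1, 5.7]
opening: 0.0581
grip_force: 27.7
t: 24.13
tool_pos: [0.5172, 0.3527, 0.0782]
tool_rot: [3.142, -0.0, 0.0]
contact_force: [-3.6, -1.4, 8.3]
opening: 0.0583
grip_force: 28.0
```

```bash
python3 -m handwheel '[{"tx":0,"ty":0,"tz":-1,"roll":0},{"tx":0,"ty":0,"tz":0,"roll":0}]';python3 -m handwheel '[{"tx":0,"ty":0,"tz":0,"roll":0},{"tx":0,"ty":0,"tz":0,"roll":0},{"tx":0,"ty":0,"tz":0,"roll":0},{"tx":0,"ty":0,"tz":0,"roll":0},{"tx":0,"ty":0,"tz":0,"roll":0},{"tx":0,"ty":0,"tz":-8,"roll":0},{"tx":0,"ty":0,"tz":-20,"roll":0},{"tx":0,"ty":0,"tz":-35,"roll":0},{"tx":0,"ty":0,"tz":-38,"roll":0},{"tx":0,"ty":0,"tz":-20,"roll":0}]' 84; python3 -m handwheel '[{"tx":6,"ty":18,"tz":0,"roll":0},{"tx":8,"ty":32,"tz":0,"roll":0},{"tx":8,"ty":38,"tz":0,"roll":0},{"tx":8,"ty":38,"tz":0,"roll":0},{"tx":8,"ty":38,"tz":0,"roll":0},{"tx":8,"ty":38,"tz":0,"roll":0},{"tx":8,"ty":38,"tz":0,"roll":0},{"tx":8,"ty":38,"tz":0,"roll":0},{"tx":8,"ty":38,"tz":0,"roll":0},{"tx":8,"ty":38,"tz":0,"roll":0},{"tx":8,"ty":38,"tz":0,"roll":0},{"tx":8,"ty":38,"tz":0,"roll":0}]'; python3 - <<'E'
from h import *
im,d=grab('top','t5'); cr=cv2.resize(im[160:320,30:150],None,fx=3.7,fy=3.7); cv2.imwrite('pics/t5c.png',cr[:,:,::-1])
p=optics.camera_params('top');E=np.array(p['extrinsics']);U,V=np.meshgrid(np.arange(560),np.arange(420))
pts=cv2.undistortPoints(np.stack([U,V],-1).reshape(-1,1,2).astype(np.float32),np.array(p['mtx']),np.array([p['k1'],0,0,0,0.])).reshape(420,560,2)
P=np.concatenate([pts,np.ones((420,560,1))],-1)*d[...,None]@E[:3,:3].T+E[:3,3]
m=((P[...,2]>.08)&(P[...,2]<.1)&(np.hypot(U-86,V-214)<30)).astype(np.uint8)
q=np.argwhere(m)[:,::-1].astype(np.float32);c,r=cv2.minEnclosingCircle(q);print('dish',c,r,len(q),onplane('top',*c,.088))
E
```

```text
t: 24.3
tool_pos: [0.5171, 0.3527, 0.0782]
tool_rot: [-3.141, 0.0, -0.001]
contact_force: [-1.2, -0.9, 5.5]
opening: 0.0579
grip_force: 27.7
t: 25.13
tool_pos: [0.5185, 0.3534, 0.2042]
tool_rot: [-3.139, 0.0, -0.009]
contact_force: [1.0, 0.5, 1.8]
opening: 0.0841
grip_force: 0.0
t: 26.13
tool_pos: [0.611, -0.0795, 0.1993]
tool_rot: [3.141, -0.001, 0.002]
contact_force: [0.5, 1.1, -0.0]
opening: 0.0838
grip_force: 0.0
dish (82.8167953491211, 214.22137451171875) 17.48265838623047 861 [0.51615016 0.35065082 0.088     ]
```

View pics/t5c.png

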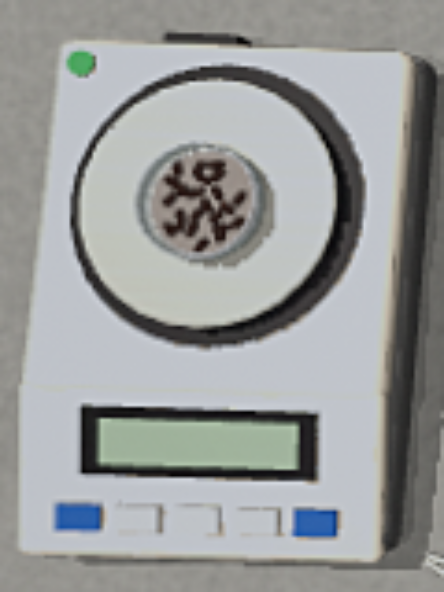

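The crop shows the brown dish at (200,205), centred on the pan and lying flat. Now I return the bottles, green first.

```bash
python3 -m handwheel '[{"tx":-17,"ty":27,"tz":0,"roll":0},{"tx":-20,"ty":32,"tz":0,"roll":0},{"tx":-20,"ty":32,"tz":0,"roll":0},{"tx":-20,"ty":32,"tz":0,"roll":0},{"tx":-20,"ty":32,"tz":0,"roll":0},{"tx":-20,"ty":32,"tz":0,"roll":0},{"tx":-20,"ty":32,"tz":0,"roll":0},{"tx":-20,"ty":32,"tz":0,"roll":0},{"tx":-20,"ty":28,"tz":0,"roll":0},{"tx":0,"ty":0,"tz":0,"roll":0},{"tx":0,"ty":0,"tz":0,"roll":0},{"tx":0,"ty":0,"tz":0,"roll":0}]' 80
```

```text
t: 27.18
tool_pos: [0.4341, -0.3561, 0.1987]
tool_rot: [-3.141, 0.001, -0.001]
contact_force: [0.8, 0.8, -0.4]
opening: 0.0803
grip_force: 0.0
```

```bash
python3 -m handwheel '[{"tx":0,"ty":3,"tz":20,"roll":0},{"tx":0,"ty":0,"tz":35,"roll":0},{"tx":0,"ty":0,"tz":27,"roll":0},{"tx":0,"ty":0,"tz":12,"roll":0},{"tx":0,"ty":0,"tz":4,"roll":0},{"tx":0,"ty":0,"tz":1,"roll":0},{"tx":0,"ty":0,"tz":0,"roll":0}]'; python3 -m handwheel '[{"tx":0,"ty":0,"tz":0,"roll":0},{"tx":0,"ty":0,"tz":0,"roll":0},{"tx":0,"ty":0,"tz":0,"roll":0},{"tx":0,"ty":0,"tz":0,"roll":0},{"tx":0,"ty":0,"tz":0,"roll":0},{"tx":0,"ty":0,"tz":0,"roll":0},{"tx":0,"ty":0,"tz":0,"roll":0},{"tx":0,"ty":0,"tz":0,"roll":0}]' 30 40; python3 -m handwheel '[{"tx":0,"ty":0,"tz":-15,"roll":0},{"tx":0,"ty":0,"tz":-30,"roll":0},{"tx":0,"ty":0,"tz":-35,"roll":0},{"tx":0,"ty":0,"tz":-20,"roll":0},{"tx":0,"ty":0,"tz":0,"roll":0},{"tx":0,"ty":0,"tz":0,"roll":0}]'
```

```text
t: 27.77
tool_pos: [0.4349, -0.3597, 0.1009]
tool_rot: [3.14, 0.001, 0.002]
contact_force: [0.0, 0.9, 0.1]
opening: 0.0801
grip_force: 0.0
t: 28.43
tool_pos: [0.4345, -0.36, 0.101]
tool_rot: [3.14, -0.0, 0.003]
contact_force: [-0.2, 1.2, 6.4]
opening: 0.0394
grip_force: 40.2
t: 28.93
tool_pos: [0.4341, -0.36, 0.2003]
tool_rot: [3.14, -0.001, 0.002]
contact_force: [-1.0, -0.5, -2.5]
opening: 0.0392
grip_force: 40.7
```

```bash
python3 -m handwheel '[{"tx":6,"ty":-15,"tz":0,"roll":0},{"tx":11,"ty":-28,"tz":0,"roll":0},{"tx":15,"ty":-38,"tz":0,"roll":0},{"tx":15,"ty":-38,"tz":0,"roll":0},{"tx":15,"ty":-38,"tz":0,"roll":0},{"tx":15,"ty":-38,"tz":0,"roll":0},{"tx":15,"ty":-38,"tz":0,"roll":0},{"tx":15,"ty":-38,"tz":0,"roll":0},{"tx":15,"ty":-38,"tz":0,"roll":0},{"tx":15,"ty":-38,"tz":0,"roll":0},{"tx":12,"ty":-34,"tz":0,"roll":0},{"tx":6,"ty":-19,"tz":0,"roll":0}]'; python3 -m handwheel '[{"tx":3,"ty":-9,"tz":0,"roll":0},{"tx":0,"ty":0,"tz":0,"roll":0},{"tx":0,"ty":0,"tz":15,"roll":0},{"tx":0,"ty":0,"tz":30,"roll":0},{"tx":0,"ty":0,"tz":28,"roll":0},{"tx":0,"ty":0,"tz":12,"roll":0},{"tx":0,"ty":0,"tz":5,"roll":0},{"tx":0,"ty":0,"tz":0,"roll":0},{"tx":0,"ty":0,"tz":0,"roll":0},{"tx":0,"ty":0,"tz":0,"roll":0}]'
```

```text
t: 29.93
tool_pos: [0.5879, 0.0442, 0.1957]
tool_rot: [-3.14, -0.004, 0.008]
contact_force: [-0.2, -0.7, -1.7]
opening: 0.0395
grip_force: 40.8
t: 30.77
tool_pos: [0.5933, 0.0491, 0.1116]
tool_rot: [3.141, -0.001, 0.006]
contact_force: [0.1, -0.5, -1.3]
opening: 0.0396
grip_force: 40.8
```

```bash
python3 -m handwheel '[{"tx":-0.5,"ty":0,"tz":4,"roll":0},{"tx":0,"ty":0,"tz":2,"roll":0},{"tx":0,"ty":0,"tz":1,"roll":0},{"tx":0,"ty":0,"tz":0,"roll":0},{"tx":0,"ty":0,"tz":0,"roll":0}]'; python3 -m handwheel '[{"tx":0,"ty":0,"tz":0.7,"roll":0},{"tx":0,"ty":0,"tz":0,"roll":0},{"tx":0,"ty":0,"tz":0,"roll":0}]'
```

```text
t: 31.18
tool_pos: [0.5924, 0.0496, 0.104]
tool_rot: [3.141, 0.0, 0.004]
contact_force: [-0.5, 1.3, 6.2]
opening: 0.0394
grip_force: 41.2
t: 31.43
tool_pos: [0.5926, 0.0496, 0.104]
tool_rot: [3.141, 0.0, 0.005]
contact_force: [-2.6, 0.2, 8.0]
opening: 0.0396
grip_force: 41.8
```

```bash
python3 -m handwheel '[{"tx":0,"ty":0,"tz":0,"roll":0},{"tx":0,"ty":0,"tz":0,"roll":0},{"tx":0,"ty":0,"tz":0,"roll":0},{"tx":0,"ty":0,"tz":0,"roll":0},{"tx":0,"ty":0,"tz":0,"roll":0},{"tx":0,"ty":0,"tz":-10,"roll":0},{"tx":0,"ty":0,"tz":-30,"roll":0},{"tx":0,"ty":0,"tz":-38,"roll":0},{"tx":0,"ty":0,"tz":-22,"roll":0}]' 80; python3 -m handwheel '[{"tx":-3,"ty":27,"tz":0,"roll":0},{"tx":-6,"ty":39,"tz":0,"roll":0},{"tx":-6,"ty":39,"tz":0,"roll":0},{"tx":-6,"ty":39,"tz":0,"roll":0},{"tx":-6,"ty":39,"tz":0,"roll":0},{"tx":-6,"ty":39,"tz":0,"roll":0},{"tx":-6,"ty":39,"tz":0,"roll":0},{"tx":-6,"ty":39,"tz":0,"roll":0},{"tx":-6,"ty":39,"tz":0,"roll":0},{"tx":-6,"ty":39,"tz":0,"roll":0},{"tx":-6,"ty":31,"tz":0,"roll":0},{"tx":0,"ty":0,"tz":0,"roll":0}]'; python3 -m handwheel '[{"tx":0,"ty":0,"tz":0,"roll":0},{"tx":0,"ty":0,"tz":0,"roll":0}]'
```

```text
t: 32.18
tool_pos: [0.5926, 0.0495, 0.2062]
tool_rot: [3.141, -0.0, 0.007]
contact_force: [1.0, -0.6, 0.7]
opening: 0.0802
grip_force: 0.0
t: 33.18
tool_pos: [0.5267, -0.365, 0.2024]
tool_rot: [3.139, -0.009, -0.0]
contact_force: [-0.2, 1.1, -0.2]
opening: 0.0798
grip_force: 0.0
t: 33.35
tool_pos: [0.5284, -0.3591, 0.202]
tool_rot: [-3.141, 0.001, -0.0]
contact_force: [0.6, 0.0, -0.9]
opening: 0.0801
grip_force: 0.0
```

```bash
python3 -m handwheel '[{"tx":0.5,"ty":0,"tz":20,"roll":0},{"tx":0,"ty":0,"tz":35,"roll":0},{"tx":0,"ty":0,"tz":29,"roll":0},{"tx":0,"ty":0,"tz":12,"roll":0},{"tx":0,"ty":0,"tz":4,"roll":0},{"tx":0,"ty":0,"tz":2,"roll":0},{"tx":0,"ty":0,"tz":0,"roll":0}]'; python3 -m handwheel '[{"tx":0,"ty":0,"tz":0,"roll":0},{"tx":0,"ty":0,"tz":0,"roll":0},{"tx":0,"ty":0,"tz":0,"roll":0},{"tx":0,"ty":0,"tz":0,"roll":0},{"tx":0,"ty":0,"tz":0,"roll":0},{"tx":0,"ty":0,"tz":0,"roll":0},{"tx":0,"ty":0,"tz":0,"roll":0},{"tx":0,"ty":0,"tz":0,"roll":0}]' 30 40; python3 -m handwheel '[{"tx":0,"ty":0,"tz":-15,"roll":0},{"tx":0,"ty":0,"tz":-30,"roll":0},{"tx":0,"ty":0,"tz":-35,"roll":0},{"tx":0,"ty":0,"tz":-20,"roll":0},{"tx":0,"ty":0,"tz":0,"roll":0},{"tx":0,"ty":0,"tz":0,"roll":0}]'
```

```text
t: 33.93
tool_pos: [0.5298, -0.3595, 0.1013]
tool_rot: [3.14, 0.001, 0.003]
contact_force: [0.4, -0.1, 0.3]
opening: 0.0801
grip_force: 0.0
t: 34.6
tool_pos: [0.5296, -0.36, 0.1015]
tool_rot: [3.14, -0.0, 0.003]
contact_force: [0.1, 2.0, 6.2]
opening: 0.0394
grip_force: 40.3
t: 35.1
tool_pos: [0.5293, -0.3601, 0.2016]
tool_rot: [3.139, -0.0, 0.004]
contact_force: [0.5, 0.3, -2.4]
opening: 0.0396
grip_force: 40.8
```

```bash
python3 -m handwheel '[{"tx":0,"ty":-15,"tz":0,"roll":0},{"tx":1,"ty":-28,"tz":0,"roll":0},{"tx":1,"ty":-38,"tz":0,"roll":0},{"tx":1,"ty":-38,"tz":0,"roll":0},{"tx":1,"ty":-38,"tz":0,"roll":0},{"tx":1,"ty":-38,"tz":0,"roll":0},{"tx":0.5,"ty":-38,"tz":0,"roll":0},{"tx":0,"ty":-38,"tz":0,"roll":0},{"tx":0,"ty":-29,"tz":0,"roll":0},{"tx":0,"ty":-18,"tz":0,"roll":0},{"tx":0,"ty":-9,"tz":0,"roll":0},{"tx":0,"ty":0,"tz":0,"roll":0}]'; python3 -m handwheel '[{"tx":0,"ty":0,"tz":0,"roll":0},{"tx":0,"ty":0,"tz":15,"roll":0},{"tx":0,"ty":0,"tz":30,"roll":0},{"tx":0,"ty":0,"tz":28,"roll":0},{"tx":0,"ty":0,"tz":12,"roll":0},{"tx":0,"ty":0,"tz":5,"roll":0},{"tx":0,"ty":0,"tz":0,"roll":0},{"tx":0,"ty":0,"tz":0,"roll":0},{"tx":0,"ty":0,"tz":0,"roll":0}]'
```

```text
t: 36.1
tool_pos: [0.5328, -0.0303, 0.1973]
tool_rot: [-3.14, -0.004, 0.006]
contact_force: [-0.4, -0.0, -2.0]
opening: 0.0394
grip_force: 40.8
t: 36.85
tool_pos: [0.5358, -0.0331, 0.1118]
tool_rot: [3.141, -0.001, 0.005]
contact_force: [-1.0, -0.4, -1.7]
opening: 0.0393
grip_force: 40.8
```

```bash
python3 -m handwheel '[{"tx":-0.5,"ty":0,"tz":4,"roll":0},{"tx":0,"ty":0,"tz":2,"roll":0},{"tx":0,"ty":0,"tz":1,"roll":0},{"tx":0,"ty":0,"tz":0.5,"roll":0},{"tx":0,"ty":0,"tz":0,"roll":0},{"tx":0,"ty":0,"tz":0,"roll":0}]'
```

```text
t: 37.35
tool_pos: [0.5352, -0.0325, 0.1045]
tool_rot: [3.141, 0.0, 0.005]
contact_force: [-0.7, 0.2, 5.8]
opening: 0.0395
grip_force: 41.5
```

```bash
python3 -m handwheel '[{"tx":0,"ty":0,"tz":0,"roll":0},{"tx":0,"ty":0,"tz":0,"roll":0},{"tx":0,"ty":0,"tz":0,"roll":0},{"tx":0,"ty":0,"tz":0,"roll":0},{"tx":0,"ty":0,"tz":0,"roll":0},{"tx":0,"ty":0,"tz":-10,"roll":0},{"tx":0,"ty":0,"tz":-30,"roll":0},{"tx":0,"ty":0,"tz":-38,"roll":0},{"tx":0,"ty":0,"tz":-22,"roll":0}]' 80; python3 -m handwheel '[{"tx":10,"ty":32,"tz":0,"roll":0},{"tx":10,"ty":36,"tz":0,"roll":0},{"tx":10,"ty":36,"tz":0,"roll":0},{"tx":10,"ty":36,"tz":0,"roll":0},{"tx":10,"ty":36,"tz":0,"roll":0},{"tx":10,"ty":36,"tz":0,"roll":0},{"tx":10,"ty":36,"tz":0,"roll":0},{"tx":10,"ty":36,"tz":0,"roll":0},{"tx":8,"ty":30,"tz":0,"roll":0},{"tx":7.5,"ty":14,"tz":0,"roll":0},{"tx":0,"ty":0,"tz":0,"roll":0},{"tx":0,"ty":0,"tz":0,"roll":0}]'
```

```text
t: 38.1
tool_pos: [0.535, -0.0327, 0.2066]
tool_rot: [3.141, -0.0, 0.007]
contact_force: [0.6, -0.5, 0.5]
opening: 0.0802
grip_force: 0.0
t: 39.1
tool_pos: [0.6292, -0.361, 0.2023]
tool_rot: [-3.141, 0.002, 0.0]
contact_force: [-0.8, -0.0, -0.5]
opening: 0.0803
grip_force: 0.0
```

```bash
python3 -m handwheel '[{"tx":0.5,"ty":0,"tz":20,"roll":0},{"tx":0,"ty":0,"tz":35,"roll":0},{"tx":0,"ty":0,"tz":29,"roll":0},{"tx":0,"ty":0,"tz":12,"roll":0},{"tx":0,"ty":0,"tz":4,"roll":0},{"tx":0,"ty":0,"tz":2,"roll":0},{"tx":0,"ty":0,"tz":0,"roll":0}]'; python3 -m handwheel '[{"tx":0,"ty":0,"tz":0,"roll":0},{"tx":0,"ty":0,"tz":0,"roll":0},{"tx":0,"ty":0,"tz":0,"roll":0},{"tx":0,"ty":0,"tz":0,"roll":0},{"tx":0,"ty":0,"tz":0,"roll":0},{"tx":0,"ty":0,"tz":0,"roll":0},{"tx":0,"ty":0,"tz":0,"roll":0},{"tx":0,"ty":0,"tz":0,"roll":0}]' 30 40; python3 -m handwheel '[{"tx":0,"ty":0,"tz":-15,"roll":0},{"tx":0,"ty":0,"tz":-30,"roll":0},{"tx":0,"ty":0,"tz":-35,"roll":0},{"tx":0,"ty":0,"tz":-20,"roll":0},{"tx":0,"ty":0,"tz":0,"roll":0},{"tx":0,"ty":0,"tz":0,"roll":0}]'
```

```text
t: 39.68
tool_pos: [0.6307, -0.3605, 0.1021]
tool_rot: [3.14, 0.001, 0.003]
contact_force: [-0.1, -1.0, 0.5]
opening: 0.08
grip_force: 0.0
t: 40.35
tool_pos: [0.6307, -0.3609, 0.1021]
tool_rot: [3.14, -0.0, 0.003]
contact_force: [-0.5, 1.2, 6.1]
opening: 0.0396
grip_force: 40.6
t: 40.85
tool_pos: [0.6303, -0.361, 0.2022]
tool_rot: [3.14, -0.001, 0.004]
contact_force: [-0.2, -0.3, -2.6]
opening: 0.0394
grip_force: 40.8
```

```bash
python3 -m handwheel '[{"tx":0,"ty":-12,"tz":0,"roll":0},{"tx":-2,"ty":-24,"tz":0,"roll":0},{"tx":-2,"ty":-34,"tz":0,"roll":0},{"tx":-2,"ty":-36,"tz":0,"roll":0},{"tx":-2,"ty":-36,"tz":0,"roll":0},{"tx":-2,"ty":-36,"tz":0,"roll":0},{"tx":-2,"ty":-36,"tz":0,"roll":0},{"tx":-1,"ty":-30,"tz":0,"roll":0},{"tx":0,"ty":-18,"tz":0,"roll":0},{"tx":0,"ty":-8.5,"tz":0,"roll":0},{"tx":0,"ty":0,"tz":0,"roll":0},{"tx":0,"ty":0,"tz":0,"roll":0}]'; python3 -m handwheel '[{"tx":0,"ty":0,"tz":15,"roll":0},{"tx":0,"ty":0,"tz":30,"roll":0},{"tx":0,"ty":0,"tz":28,"roll":0},{"tx":0,"ty":0,"tz":12,"roll":0},{"tx":0,"ty":0,"tz":5,"roll":0},{"tx":0,"ty":0,"tz":0,"roll":0},{"tx":0,"ty":0,"tz":0,"roll":0},{"tx":0,"ty":0,"tz":0,"roll":0}]'
```

```text
t: 41.85
tool_pos: [0.616, -0.0899, 0.1985]
tool_rot: [-3.141, -0.001, 0.004]
contact_force: [0.2, 0.2, -2.1]
opening: 0.0393
grip_force: 40.8
t: 42.52
tool_pos: [0.6183, -0.0907, 0.1124]
tool_rot: [3.141, -0.001, 0.006]
contact_force: [0.3, -0.6, -0.6]
opening: 0.0394
grip_force: 41.1
```

```bash
python3 -m handwheel '[{"tx":-0.5,"ty":0,"tz":4,"roll":0},{"tx":0,"ty":0,"tz":2,"roll":0},{"tx":0,"ty":0,"tz":1,"roll":0},{"tx":0,"ty":0,"tz":0.5,"roll":0},{"tx":0,"ty":0,"tz":0,"roll":0},{"tx":0,"ty":0,"tz":0,"roll":0}]'
```

```text
t: 43.02
tool_pos: [0.6176, -0.0901, 0.1052]
tool_rot: [3.141, 0.0, 0.005]
contact_force: [-1.6, 1.1, 6.0]
opening: 0.0394
grip_force: 41.5
```

Contact. I release, rise and retreat to the side, then check from both cameras.

```bash
python3 -m handwheel '[{"tx":0,"ty":0,"tz":0,"roll":0},{"tx":0,"ty":0,"tz":0,"roll":0},{"tx":0,"ty":0,"tz":0,"roll":0},{"tx":0,"ty":0,"tz":0,"roll":0},{"tx":0,"ty":0,"tz":0,"roll":0},{"tx":0,"ty":0,"tz":-10,"roll":0},{"tx":0,"ty":0,"tz":-30,"roll":0},{"tx":0,"ty":0,"tz":-38,"roll":0},{"tx":0,"ty":0,"tz":-22,"roll":0}]' 80; python3 -m handwheel '[{"tx":-10,"ty":30,"tz":0,"roll":0},{"tx":-10,"ty":36,"tz":0,"roll":0},{"tx":-10,"ty":36,"tz":0,"roll":0},{"tx":-10,"ty":36,"tz":0,"roll":0},{"tx":-10,"ty":36,"tz":0,"roll":0},{"tx":-10,"ty":36,"tz":0,"roll":0},{"tx":-10,"ty":36,"tz":0,"roll":0},{"tx":-10,"ty":36,"tz":0,"roll":0},{"tx":-8,"ty":30,"tz":0,"roll":0},{"tx":0,"ty":0,"tz":0,"roll":0},{"tx":0,"ty":0,"tz":0,"roll":0},{"tx":0,"ty":0,"tz":0,"roll":0}]'; python3 - <<'E'
from h import *
im,d=grab('top','t6'); im2,_=grab('scene','s6')
a=cv2.resize(im[120:250,30:355],(800,320)); b=cv2.resize(im2[110:290,240:400],(249,280)); 
c=np.zeros((600,800,3),np.uint8);c[:320]=a;c[320:,:249]=b
c[320:,260:760]=cv2.resize(im[125:250,205:355],(500,280)); cv2.imwrite('pics/c6.png',c[:,:,::-1])
E
```

```text
t: 43.77
tool_pos: [0.6175, -0.0903, 0.2073]
tool_rot: [3.14, -0.0, 0.007]
contact_force: [0.2, -1.0, 1.2]
opening: 0.0798
grip_force: 0.0
t: 44.77
tool_pos: [0.5284, -0.4016, 0.203]
tool_rot: [-3.141, 0.001, -0.0]
contact_force: [0.1, -0.2, 0.1]
opening: 0.0799
grip_force: 0.0
```

View pics/c6.png

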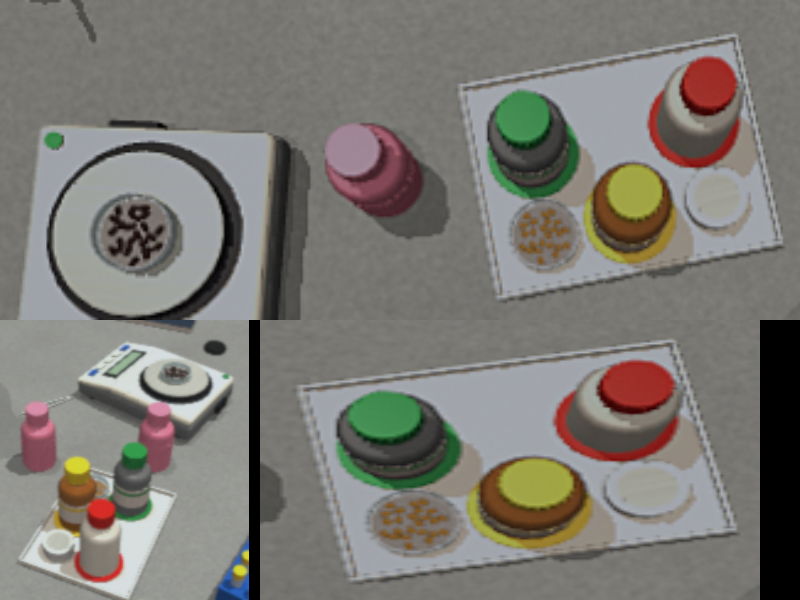

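The montage shows each bottle upright inside its own coaster, the brown dish mid-pan at (135,235), the yellow dish and tin unmoved, and the arm clear. I hand in.

```bash
python3 -c "
from station import ctrl
print(ctrl.finish_job())"
```

```text
the job is handed in; nothing more can be done
None
```

I moved all three bottles to the mat, set the brown dish in the middle of the pan, and put each bottle back upright on its own coaster. The yellow dish was not moved, and the job was handed in at about 45 s.

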